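# Load the digestion tube rack into the block digester

## Task

Lift the rack of eight capped glass tubes straight out of its cooling stand by its handle, carry it upright to the block digester, and lower it gently so that every tube enters its own well and the rack's lower plate rests fully down and flush on the metal block; then let go. The block is never exactly where the housing suggests, so feel for the wells and never force the glass, and leave the jars, bottles and glassware where they stand.

Things in the scene. Friction and masses are not known exactly. Their poses are not given: they have to be found in the camera images.
- rack: steel tube rack, about 0.45 kg: lower plate 78 (x) x 158 (y) x 4 mm, origin at the centre of its underside, z up. White tube caps end 50 mm above the origin. A bail handle of 6 mm rod spans the long (y) middle line, its uprights at y = +-72 mm. All of it, tubes too, is one rigid piece.
- rack_grip (a point): centre of the handle's black grip, 94 mm above the rack's origin: a bar 14 mm thick (along the rack's x), 18 mm high, 70 mm long (along the rack's y), to be pinched across its thickness from above; 35 mm of free air between the grip's underside and the caps
- rack_tips (a point): level of the tubes' lower ends, 46 mm under the rack's origin. Eight glass tubes, two rows of four, at x = +-13.5 and y = +-13.5, +-40.5 mm, each 16 mm wide with a flat bottom whose edge is rounded 2 mm. Glass slides on the block with a friction of about 0.3.
- stand: sheet-steel cooling stand fixed on the bench, 100 (x) x 170 (y) mm; origin at the centre of its underside. Two end walls carry the ends of the rack's lower plate 62 mm above the bench; ears on the walls' corners reach 70 mm high and leave the rack 3 mm of side play; the tubes hang free between the walls
- heater: block digester fixed on the bench: white housing 250 (x) x 200 (y) x 95 mm, sloped control panel at its -x end, a recess in its top that holds a drilled aluminium block 82 (x) x 138 (y) mm, its top 104 mm above the bench. Origin at the centre of the housing's underside. More than 30 N between rack and digester breaks glass.
- heater_seat (a point): middle of the recess at the height of the block's top, axes as the housing's, 30 mm to +x of the housing's centre. The block is parallel to the housing but clamped off this point, at random by up to 6 mm in x and in y: to be seen or felt. The seated rack's origin lies at this height, its axes along the housing's, either way round.
- wells (a point): level of the wells' floors, 50 mm under the block's top. Eight wells as on the rack (x = +-13.5, y = +-13.5, +-40.5 mm from the block's own centre), 18.4 mm wide, edges bevelled 1 mm. Up to some 2.5 mm off centre a tube's edge slips in over the rim, which pushes it sideways towards the well's centre; farther off it stands on the flat between the wells.
- jar_a: small clear jar with a white lid, 48 mm across, 60 mm high, between digester and stand; origin under its centre; leave it
- jar_b: clear jar with a white lid, 62 mm across, 85 mm high; origin under its centre; leave it
- jar_c: clear jar with a white lid, 62 mm across, 85 mm high; origin under its centre; leave it
- cap: loose white jar lid lying flat, 54 mm across, 13 mm high; leave it
- cylinder: measuring cylinder, foot 60 mm across, 212 mm high; origin under its centre; leave it
- flask: volumetric flask, 92 mm across, 217 mm high; origin under its centre; leave it
- amber: large amber bottle, 90 mm across, 200 mm high; origin under its centre; leave it
- amber_small: small amber bottle, 70 mm across, 150 mm high; origin under its centre; leave it
Things that resemble listed ones, but are neither listed nor needed, are in the scene too. What is shaped like the rack but green or orange is not meant.

How it is judged:
By the outcome, as a careful person would: the job done as asked, in the order asked, and still so for the second after the job is handed in, with the robot touching nothing.
It also fails if it takes over 72 s, if anything falls off the work surface, if the arm or the gripper's body presses on something with over 40 N, if the wrist force passes 120 N, or if a joint passes its speed limit or range.

## Robot

A 6-joint arm with a two-finger parallel gripper is mounted at the origin on the work surface. World frame = base frame: x ahead of the robot, y to its left, z up, the work surface at z = 0. Lengths are in m, angles in rad, forces in N, time in s.
With the tool pointing down it reaches from about 0.25 to 0.775 m from the base axis. Payload 4 kg.
Tool frame: the origin (TCP) lies between the finger pads; the fingertips stand 14 mm ahead of it and the grasp point (between the pads) lies 5 mm behind it (tip_reach is the distance from the TCP to the fingertips, in m); z points along the fingers, y is the line along which they close (so a half turn about z gives the same grasp; the last joint's range is limited). The gripper opens to 94 mm and grips with 3 to 60 N. Pads are 16 mm wide; open, the fingers measure 119 mm over their backs; the gripper's body (75 mm by 177 mm) begins 78 mm behind the grasp point.
Start: joints at [-0.103, 0.087, 1.371, -0, 1.684, -0.103], TCP at [0.55, -0, 0.192] pointing down, gripper open.
Joint ranges: [-3.1, 3.1], [-0.76, 2.03], [0.27, 2.55], [-1.08, 4.22], [0.17, 2.65], [-2.57, 2.57]. Speed limits (rad/s): [2.79, 2.79, 3.14, 3.14, 3.14, 3.14].

## Interface

Orientations are given as [roll, pitch, yaw] about the fixed x, y, z axes, in that order (R = Rz(yaw) Ry(pitch) Rx(roll)).
In Python, from bench import * gives the robot as it stands. The module is installed in compiled form; this text tells all that it offers.
- The arm moves only by the tool servo_tool, never from a script. Its argument "targets" is a list of rows, each a list of 4 numbers: the shift along the tool's x, y, z in cm, then the turn about the tool's z in degrees. A call has 1 to 8 rows; each row is the pose to reach, as a shift and turn from the pose commanded when the call began, along the tool's axes at that moment; what a row does not reach only later rows make up. A row lasts 1/8 s, in which the tool goes at most 62.5 mm and 10.7 degrees, less where a joint would pass 70% of its speed; a pose out of reach is approached as far as the arm can. A call with a gripper value outside its range is refused whole. "claw" is the closure in counts, from 0 (fully open) to 255 (shut), set as the call begins (left out, the last holds). The fingers move at their own pace and stop on an object; the grip force is fixed at half the most. Time passes only in rows, so rows that repeat a pose let the fingers close. It gives the time, the measured TCP pose, the force, the opening and the grip force at its end, in the units of the state.
- get_obs(): the state, without advancing time (a new reading comes with each control period).
- snapshot(name): name is "scene" or "side" or "wrist"; returns the picture (420x560x3 uint8, blue, green, red); there is no depth.
- camera_model(name): a dict with "camera_matrix" (3x3 intrinsics, pixels), "camera_from_world" (4x4, takes a point from world to camera coordinates). Camera axes: x right, y up, looking along -z (the intrinsics and any distortion apply to the point x, -y, -z); pixel columns grow to the right and rows downward; lengths in m; the calibration is good to about 2 mm. A picture is of the moment at which its call begins: read the wrist's pose just before it. camera_model takes no time and is no camera call; for the wrist camera it gives the pose at the moment of the call.
- close_job(): hands the job in; it is judged then, once.
The state is a dict: "time": time; "joint_positions": joint angles; "qvel": joint speeds; "joint_torque": joint torques, N m; "tool_pos": TCP position; "ee_rot": TCP orientation; "wrist_force": force on the tool from outside, world axes, zero at the start; "wrist_torque": the same for the moment, N m; "width": finger opening in m; "finger_force": force on a finger pad.
Only numpy, scipy, OpenCV 4.12 (cv2) and the standard library are available. Lean on these libraries where they do the work, as an engineer would, in place of code of your own. Each camera call takes 0.05 s, during which the arm holds its last target. There are 200 camera calls.

## Working session

There is one attempt and no reset: what is moved stays moved. The work goes in short steps, Python scripts to look and compute and a tool call to move; the robot and the scene stay as the last step left them, time stands still between calls to the robot, and variables do not carry over. Pictures are saved under pics/ and viewed, at most 10 in all, crops included, and the job is handed in when it is done.

Besides the shell and the picture viewer there is one more tool, called by a JSON object that holds its "fn" and its "kwargs", one argument or row to a line. servo_tool: Moves the arm, as the interface text tells. Its arguments: {"type":"object","properties":{"targets":{"type":"array"},"claw":{"type":"number"}},"required":["targets"]}

```bash
mkdir -p pics; python3 - <<'E'
from bench import *
import cv2,numpy as np
for n in("scene","side","wrist"):
    m=camera_model(n);print(n,np.round(m["camera_matrix"],1).tolist(),np.round(m["camera_from_world"],3).tolist(),[k for k in m])
    cv2.imwrite(f"pics/{n}0.png",snapshot(n))
o=get_obs();print(o)
E
```

```text
scene [[432.4, 0.0, 282.5], [0.0, 432.4, 209.3], [0.0, 0.0, 1.0]] [[0.575, 0.818, -0.002, -0.317], [-0.654, 0.462, 0.6, 0.267], [0.491, -0.344, 0.8, -1.804], [0.0, 0.0, 0.0, 1.0]] ['camera_matrix', 'camera_from_world']
side [[490.6, 0.0, 272.5], [0.0, 490.6, 209.7], [0.0, 0.0, 1.0]] [[0.428, -0.904, -0.004, -0.237], [0.552, 0.258, 0.793, -0.379], [-0.715, -0.342, 0.609, -1.046], [0.0, 0.0, 0.0, 1.0]] ['camera_matrix', 'camera_from_world']
wrist [[297.8, 0.0, 275.5], [0.0, 297.8, 213.6], [0.0, 0.0, 1.0]] [[1.0, -0.001, -0.001, -0.551], [0.001, 0.968, -0.253, 0.026], [0.001, 0.253, 0.968, -0.391], [0.0, 0.0, 0.0, 1.0]] ['camera_matrix', 'camera_from_world']
{'time': 0.15, 'joint_positions': array([-1.03092955e-01,  8.78202409e-02,  1.37185231e+00, -2.02752101e-06,
        1.68363556e+00, -1.03131605e-01]), 'qvel': array([ 0.00014718, -0.00013569, -0.00316098,  0.00101413, -0.00058385,
       -0.00011425]), 'joint_torque': array([ 1.24418581e-03, -3.40636396e+01, -3.02795255e+01,  7.18983379e-02,
        3.04441026e-02, -1.11468453e-04]), 'tool_pos': array([5.49562733e-01, 4.37573854e-05, 1.91081749e-01]), 'ee_rot': array([-3.13988610e+00, -1.74600725e-04,  1.57083460e+00]), 'wrist_force': array([-0.08980446, -0.09036763,  0.76137098]), 'wrist_torque': array([-0.01056039,  0.00012121, -0.02003535]), 'finger_force': 0.0, 'width': 0.09417676650884689}
```

View pics/scene0.png

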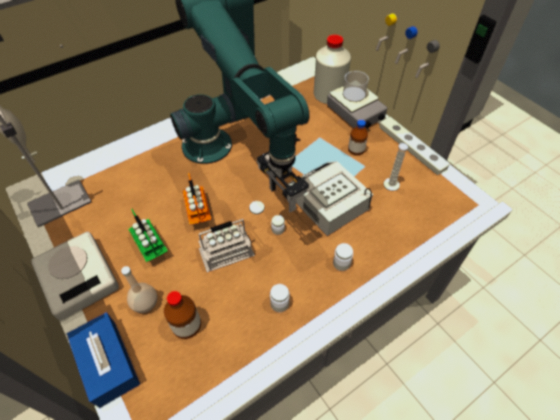

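View pics/side0.png

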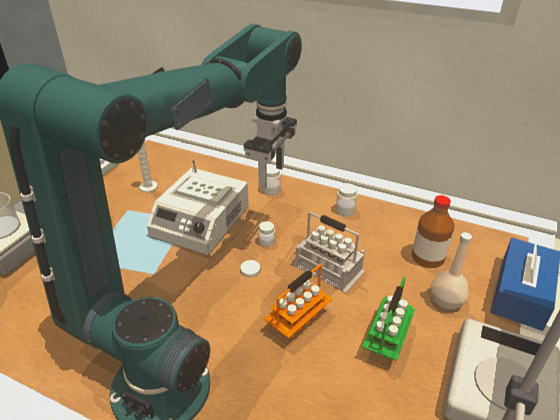

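Three rack-like things stand in the scene: steel at scene (226,243) / side (331,248), orange at scene (196,203) / side (298,300), and green at scene (147,238) / side (392,325). The steel one, in its sheet stand with a black grip, is the one meant. The digester is at scene (335,195) / side (200,208). I'll confirm in an enlarged crop.

```bash
python3 - <<'E'
import cv2,numpy as np
s=cv2.imread("pics/scene0.png");d=cv2.imread("pics/side0.png")
def c(im,x,y,w=100,h=75):return cv2.resize(im[y:y+h,x:x+w],(400,300),interpolation=cv2.INTER_CUBIC)
cv2.imwrite("pics/c1.png",np.vstack([np.hstack([c(s,180,205),c(d,285,205)]),np.hstack([c(s,285,155),c(d,145,165,120,90)])]))
E
```

```text
(no output)
```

View pics/c1.png

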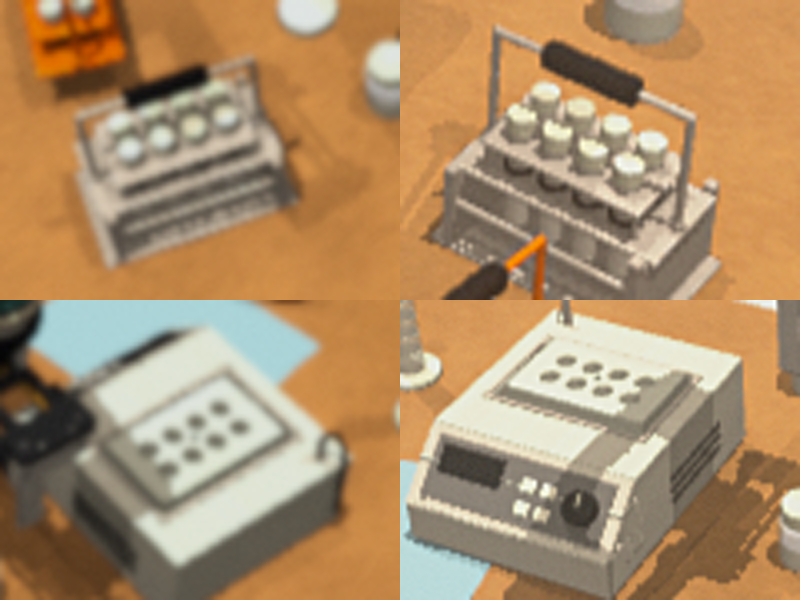

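The crop confirms the steel rack, with its grip centre at scene (221,226) and side (333,223). The eight wells are clear in both views. Now I'll compute positions.

```bash
cat > h.py <<'E'
from bench import *
import numpy as np,cv2
def ray(n,uv,m=None):
    m=m or camera_model(n);K=m["camera_matrix"];T=m["camera_from_world"];R=T[:3,:3]
    p=np.linalg.inv(K)@[uv[0],uv[1],1];d=R.T@(p*[1,-1,-1]);return -R.T@T[:3,3],d/np.linalg.norm(d)
def atz(n,uv,z,m=None):
    c,d=ray(n,uv,m);return c+d*(z-c[2])/d[2]
def tri(a,b):
    A=[];B=[]
    for n,uv in a,b if False else (a,b):
        c,d=ray(n,uv);P=np.eye(3)-np.outer(d,d);A.append(P);B.append(P@c)
    return np.linalg.solve(sum(A),sum(B))
def proj(n,p,m=None):
    m=m or camera_model(n);q=m["camera_from_world"]@np.append(p,1);u=m["camera_matrix"]@(q[:3]*[1,-1,-1]);return u[:2]/u[2]
E
python3 - <<'E'
from h import *
np.set_printoptions(precision=4,suppress=True)
C=lambda x,y:(180+x/4,205+y/4); D=lambda x,y:(285+(x-400)/4,205+y/4)
for n,f in(("scene",C),("side",D)):
  pts=[(125,92),(206,76)] if n=="scene" else [(545,52),(640,92)]
  e=[atz(n,f(*p),.156) for p in pts];print(n,"grip",*e,"mid",(e[0]+e[1])/2,"yaw",np.degrees(np.arctan2(*(e[0]-e[1])[1::-1])))
  pts=[(80,115),(250,62)] if n=="scene" else [(496,30),(692,118)]
  e=[atz(n,f(*p),.156) for p in pts];print(n,"bail",*e,"mid",(e[0]+e[1])/2,"yaw",np.degrees(np.arctan2(*(e[0]-e[1])[1::-1])),np.linalg.norm(e[0]-e[1]))
print("tri",tri(("scene",C(165,84)),("side",D(592,72))))
S=[(148,450),(172,437),(197,422),(220,408),(168,470),(191,456),(216,441),(241,427)]
S=[(285+x/4,155+(y-300)/4) for x,y in S]
Q=[(566,360),(594,367),(621,375),(647,382),(550,376),(577,384),(604,392),(632,399)]
Q=[(145+(x-400)*.3,165+(y-300)*.3) for x,y in Q]
for n,L in(("scene",S),("side",Q)):
  P=np.array([atz(n,p,.104) for p in L]);m=P.mean(0);r=P[3]-P[0]+P[7]-P[4];print(n,"wells",m,np.degrees(np.arctan2(r[1],r[0])),np.linalg.norm(r)/2);print(P[:,:2].tolist())
E
```

```text
scene grip [ 0.4821 -0.2256  0.156 ] [ 0.5058 -0.1654  0.156 ] mid [ 0.494  -0.1955  0.156 ] yaw -111.46151098313547
scene bail [ 0.4809 -0.2652  0.156 ] [ 0.5144 -0.1297  0.156 ] mid [ 0.4976 -0.1974  0.156 ] yaw -103.88831063495445 0.13956766247654107
side grip [ 0.5013 -0.1632  0.156 ] [ 0.4889 -0.2309  0.156 ] mid [ 0.4951 -0.197   0.156 ] yaw 79.61461296651726
side bail [ 0.5093 -0.1262  0.156 ] [ 0.4786 -0.2678  0.156 ] mid [ 0.494 -0.197  0.156] yaw 77.76274238611768 0.14481695199247097Traceback (most recent call last):
  File "<stdin>", line 9, in <module>
  File "h.py", line 11, in tri
    c,d=ray(n,uv);P=np.eye(3)-np.outer(d,d);A.append(P);B.append(P@c)
        ~~~^^^^^^
  File "h.py", line 4, in ray
    m=m or camera_model(n);K=m["camera_matrix"];T=m["camera_from_world"];R=T[:3,:3]
           ~~~~~~~~~~~~^^^
ValueError: cameras: scene, side, wrist
```

```bash
sed -i 's/ for n,uv in a,b if False else (a,b):/ for n,uv in (a,b):/' h.py
python3 - <<'E'
from h import *
np.set_printoptions(precision=4,suppress=True)
C=lambda x,y:(180+x/4,205+y/4); D=lambda x,y:(285+(x-400)/4,205+y/4)
print("tri",tri(("scene",C(165,84)),("side",D(592,72))))
S=[(148,450),(172,437),(197,422),(220,408),(168,470),(191,456),(216,441),(241,427)]
S=[(285+x/4,155+(y-300)/4) for x,y in S]
Q=[(566,360),(594,367),(621,375),(647,382),(550,376),(577,384),(604,392),(632,399)]
Q=[(145+(x-400)*.3,165+(y-300)*.3) for x,y in Q]
for n,L in(("scene",S),("side",Q)):
  P=np.array([atz(n,p,.104) for p in L]);m=P.mean(0);r=P[3]-P[0]+P[7]-P[4];print(n,"wells",m,np.degrees(np.arctan2(r[1],r[0])),np.linalg.norm(r)/2);print(np.round(P[:,:2],4).tolist())
E
```

```text
tri [ 0.4943 -0.1968  0.1566]
scene wells [0.5528 0.2197 0.104 ] 90.54742701759703 0.08288238697647601
[[0.5393, 0.1784], [0.5399, 0.2049], [0.5392, 0.2338], [0.5384, 0.2609], [0.5669, 0.1787], [0.5663, 0.205], [0.5658, 0.2336], [0.5662, 0.262]]
side wells [0.5478 0.2188 0.104 ] -89.39050745504792 0.08377736697156167
[[0.5611, 0.2614], [0.5623, 0.2327], [0.5618, 0.2043], [0.5622, 0.1778], [0.5338, 0.2607], [0.5334, 0.2323], [0.5331, 0.2043], [0.5345, 0.1767]]
```

{"fn": "servo_tool", "kwargs": {
  "targets": [
    [3,0,-3,0],
    [7,0,-6,0],
    [12,0,-6,0],
    [13,0,-6,0],
    [13,0,-6,0],
    [13,0,-6,0]
  ]
}}

```text
time: 0.9
tool_pos: [0.5499, 0.1288, 0.2514]
ee_rot: [-3.141, 0.001, 1.569]
wrist_force: [0.0, -0.4, -0.4]
width: 0.0937
finger_force: 0.0
```

```bash
python3 - <<'E'
from h import *
o=get_obs();print(o["time"],o["tool_pos"],o["ee_rot"],o["wrist_force"],abs(o["qvel"]).max())
m=camera_model("wrist");im=snapshot("wrist");cv2.imwrite("pics/w1.png",im)
np.savez("w1.npz",K=m["camera_matrix"],T=m["camera_from_world"])
p=proj("wrist",np.array([.55,.219,.104]),m);print(p)
x,y=int(p[0])-100,max(0,int(p[1])-75)
print(x,y);cv2.imwrite("pics/w1c.png",cv2.resize(im[y:y+150,x:x+200],(800,600),interpolation=cv2.INTER_CUBIC))
E
```

```text
0.9 [0.54991207 0.12878106 0.25138178] [-3.14054363e+00  7.88720876e-04  1.56940228e+00] [ 0.03452861 -0.37321624 -0.38741915] 0.008478813893020586
[274.01282398 119.10836791]
174 44
```

View pics/w1c.png

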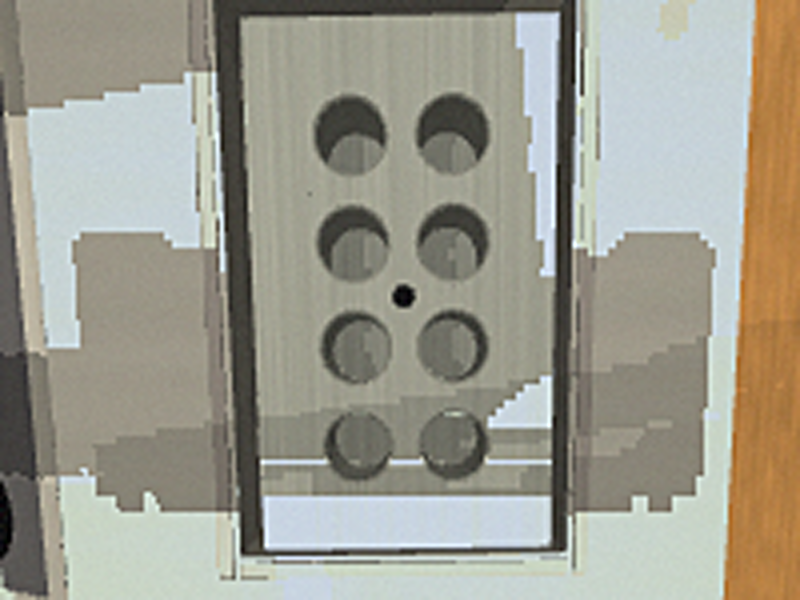

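The wrist crop shows all eight wells sharply, columns at u≈350–359 and u≈453 and rows at v≈134, 243, 346, 445, with the block's black centre hole at (403,296).

```bash
python3 - <<'E'
from h import *
np.set_printoptions(precision=4,suppress=True)
z=np.load("w1.npz");m=dict(camera_matrix=z["K"],camera_from_world=z["T"])
L=[(350,135),(353,243),(356,346),(359,445),(453,133),(453,242),(453,346),(454,444)]
f=lambda p:atz("wrist",(174+p[0]/4-.4,44+p[1]/4-.4),.104,m)
P=np.array([f(p) for p in L])[:,:2];M=P.mean(0)
nom=np.array([(x,y) for x in(-.0135,.0135) for y in(.0405,.0135,-.0135,-.0405)])
A,_=cv2.estimateAffinePartial2D(nom,P);s=np.hypot(A[0,0],A[1,0])
print(M,f((403,296)),"scale",s,"yaw",np.degrees(np.arctan2(A[1,0],A[0,0])));print(P-(nom@A[:,:2].T+A[:,2]))
E
```

```text
Traceback (most recent call last):
cv2.error: OpenCV(4.12.0) /io/opencv/modules/calib3d/src/ptsetreg.cpp:1108: error: (-215:Assertion failed) count >= 0 && to.checkVector(2) == count in function 'estimateAffinePartial2D'
```

{"fn": "servo_tool", "kwargs": {
  "targets": [
    [-5,-1,0,3],
    [-11,-2,0,6],
    [-17,-3,0,9],
    [-23,-4,0,12],
    [-29,-5.5,0,12.5],
    [-32.5,-5.5,0,12.5],
    [-32.5,-5.5,0,12.5],
    [-32.5,-5.5,0,12.5]
  ]
}}

```text
time: 1.95
tool_pos: [0.4947, -0.1949, 0.2519]
ee_rot: [-3.141, -0.001, 1.352]
wrist_force: [0.8, -0.4, -0.3]
width: 0.0941
finger_force: 0.0
```

```bash
python3 - <<'E'
from h import *
o=get_obs();print(o["time"],o["tool_pos"],o["ee_rot"],abs(o["qvel"]).max())
m=camera_model("wrist");im=snapshot("wrist");cv2.imwrite("pics/w2.png",im)
np.savez("w2.npz",K=m["camera_matrix"],T=m["camera_from_world"])
p=proj("wrist",np.array([.4943,-.1968,.165]),m);print(p)
x,y=int(p[0])-133,max(0,int(p[1])-100)
print(x,y);cv2.imwrite("pics/w2c.png",cv2.resize(im[y:y+200,x:x+266],(798,600),interpolation=cv2.INTER_CUBIC))
E
```

```text
1.95 [ 0.49471008 -0.1949337   0.25193558] [-3.14137324e+00 -7.25444473e-04  1.35175041e+00] 0.02807056425165098
[273.83880269 215.30945686]
140 115
```

View pics/w2c.png

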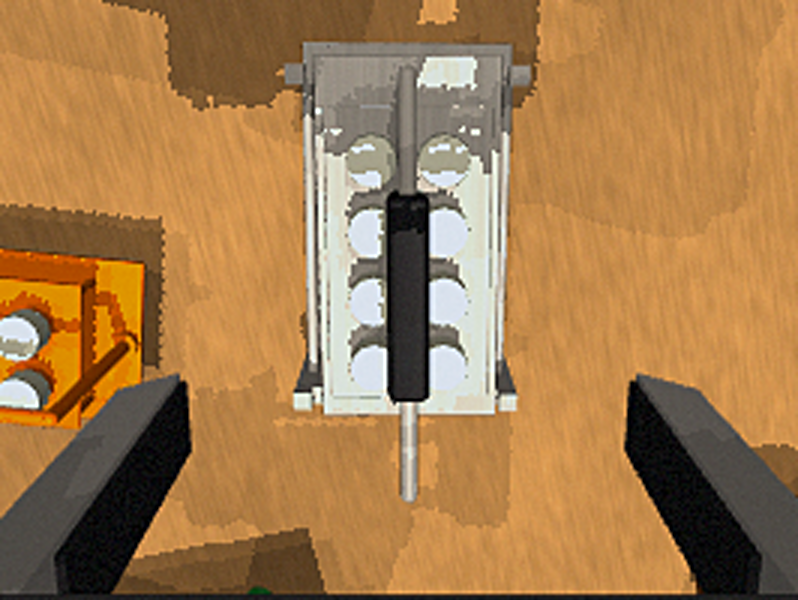

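The grip is at crop x 388–428, y 195–400, and the rod runs from (406,70) to (409,498). It is nearly aligned with the tool, and the orange rack stays well to the left.

```bash
python3 - <<'E'
from h import *
np.set_printoptions(precision=4,suppress=True)
z=np.load("w1.npz");m=dict(camera_matrix=z["K"],camera_from_world=z["T"])
L=[(350,135),(353,243),(356,346),(359,445),(453,133),(453,242),(453,346),(454,444)]
f=lambda p:atz("wrist",(174+p[0]/4-.4,44+p[1]/4-.4),.104,m)
P=np.ascontiguousarray(np.array([f(p) for p in L])[:,:2]);M=P.mean(0)
nom=np.array([(x,y) for x in(-.0135,.0135) for y in(.0405,.0135,-.0135,-.0405)])
A,_=cv2.estimateAffinePartial2D(nom*1e3,P*1e3,ransacReprojThreshold=5);s=np.hypot(A[0,0],A[1,0])
print(M,f((403,296)),"scale",s,"yaw",np.degrees(np.arctan2(A[1,0],A[0,0])));print(P*1e3-(nom*1e3@A[:,:2].T+A[:,2]))
z=np.load("w2.npz");m=dict(camera_matrix=z["K"],camera_from_world=z["T"])
g=lambda p,h:atz("wrist",(140+p[0]/3-.4,115+p[1]/3-.4),h,m)
a,b=g((406,70),.158),g((409,498),.158);print("bail",a,b,(a+b)/2,np.degrees(np.arctan2(*(a-b)[1::-1])),np.linalg.norm(a-b))
e=g((408,197),.165),g((408,398),.165);print(e,(e[0]+e[1])/2)
t=get_obs();R=cv2.Rodrigues(np.array([0,0,t["ee_rot"][2]]))[0]@np.diag([1,-1,-1]);print("toolshift cm",100*R.T@((e[0]+e[1])/2-t["tool_pos"]),100*R.T@((a+b)/2-t["tool_pos"]), np.degrees(t["ee_rot"][2]))
E
```

```text
[0.5506 0.221 ] [0.5504 0.2206 0.104 ] scale 0.9957659096763236 yaw 0.7183433139539628
[[-0.1711  0.027 ]
 [-0.092  -0.0023]
 [ 0.0232  0.1041]
 [ 0.1721  0.1625]
 [ 0.1567  0.1146]
 [ 0.0176 -0.1479]
 [-0.1222 -0.2961]
 [ 0.0157  0.0383]]
bail [ 0.5113 -0.1257  0.158 ] [ 0.4803 -0.269   0.158 ] [ 0.4958 -0.1973  0.158 ] 77.78146114007274 0.1465681501622666
(array([ 0.5035, -0.1637,  0.165 ]), array([ 0.4887, -0.2295,  0.165 ])) [ 0.4961 -0.1966  0.165 ]
toolshift cm [-0.1932  0.1637  8.7089] [-0.2697  0.1509  9.4089] 77.5230820352912
```

{"fn": "servo_tool", "kwargs": {
  "targets": [
    [-0.2,0.16,3,-0.3],
    [-0.2,0.16,6,-0.3],
    [-0.2,0.16,8.5,-0.3],
    [-0.2,0.16,10.1,-0.3],
    [-0.2,0.16,10.1,-0.3],
    [-0.2,0.16,10.1,-0.3]
  ]
}}

```text
time: 2.75
tool_pos: [0.4969, -0.1973, 0.1523]
ee_rot: [3.139, 0.001, 1.358]
wrist_force: [0.4, -0.1, -0.8]
width: 0.094
finger_force: 0.0
```

{"fn": "servo_tool", "kwargs": {
  "targets": [
    [0,0,0,0],
    [0,0,0,0],
    [0,0,0,0],
    [0,0,0,0],
    [0,0,0,0],
    [0,0,0,0],
    [0,0,0,0],
    [0,0,0,0]
  ],
  "claw": 255
}}

```text
time: 3.75
tool_pos: [0.4961, -0.1973, 0.151]
ee_rot: [3.142, -0.0, 1.358]
wrist_force: [0.6, 0.3, 0.2]
width: 0.0172
finger_force: 0.4
```

{"fn": "servo_tool", "kwargs": {
  "targets": [
    [0,0,0,0],
    [0,0,0,0],
    [0,0,0,0],
    [0,0,0,0],
    [0,0,0,0],
    [0,0,0,0]
  ]
}}

```text
time: 4.5
tool_pos: [0.4961, -0.1973, 0.1511]
ee_rot: [3.142, 0.0, 1.358]
wrist_force: [-2.0, 1.0, 1.4]
width: 0.0116
finger_force: 30.0
```

{"fn": "servo_tool", "kwargs": {
  "targets": [
    [0,0,-0.5,0],
    [0,0,-1.5,0],
    [0,0,-3,0],
    [0,0,-4.5,0],
    [0,0,-6,0],
    [0,0,-8,0],
    [0,0,-8,0],
    [0,0,-8,0]
  ]
}}

```text
time: 5.5
tool_pos: [0.496, -0.1972, 0.2306]
ee_rot: [-3.141, -0.0, 1.358]
wrist_force: [-0.8, -0.1, -0.9]
width: 0.0005
finger_force: 0.0
```

{"fn": "servo_tool", "kwargs": {
  "targets": [
    [0,0,-2,0],
    [0,0,-4,0],
    [0,0,-6,0],
    [0,0,-7,0],
    [0,0,-7,0],
    [0,0,-7,0]
  ]
}}

```text
time: 6.25
tool_pos: [0.4958, -0.1971, 0.2997]
ee_rot: [-3.14, -0.001, 1.358]
wrist_force: [0.4, -0.3, -0.2]
width: 0.0004
finger_force: 0.0
```

The grip slipped: the fingers closed to 11.6 mm on a 14 mm bar and then shut fully. I'll look before doing anything else.

{"fn": "servo_tool", "kwargs": {
  "targets": [
    [0,0,0,0],
    [0,0,0,0],
    [0,0,0,0],
    [0,0,0,0],
    [0,0,0,0],
    [0,0,0,0]
  ],
  "claw": 0
}}

```text
time: 7.0
tool_pos: [0.4962, -0.1973, 0.301]
ee_rot: [3.141, -0.0, 1.358]
wrist_force: [0.8, -0.6, -0.0]
width: 0.0568
finger_force: 0.0
```

```bash
python3 - <<'E'
from h import *
o=get_obs();print(o["time"],o["tool_pos"],o["ee_rot"],o["width"])
m=camera_model("wrist");im=snapshot("wrist");cv2.imwrite("pics/w3.png",im);s=snapshot("side");cv2.imwrite("pics/side3.png",s)
np.savez("w3.npz",K=m["camera_matrix"],T=m["camera_from_world"])
p=proj("wrist",np.array([.496,-.197,.156]),m);q=proj("side",np.array([.496,-.197,.11]))
x,y=int(p[0])-66,int(p[1])-100;X,Y=int(q[0])-50,int(q[1])-75
print(x,y,X,Y);r=lambda i,x,y,w,h:cv2.resize(i[y:y+h,x:x+w],(400,600),interpolation=cv2.INTER_CUBIC)
cv2.imwrite("pics/w3c.png",np.hstack([r(im,x,y,133,200),r(s,X,Y,100,150)]))
E
```

```text
7.0 [ 0.49617012 -0.19728975  0.30104312] [ 3.14135956e+00 -6.20656255e-06  1.35793389e+00] 0.05676933547666771
207 100 281 161
```

View pics/w3c.png

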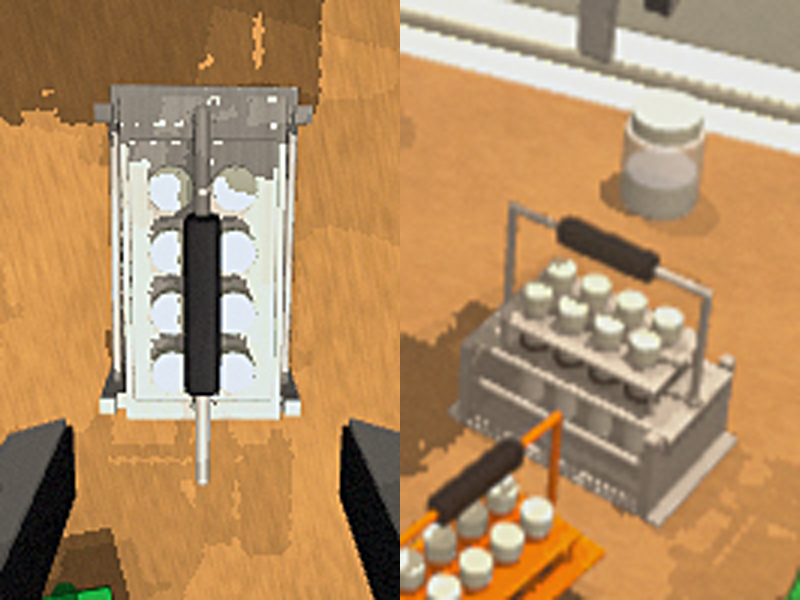

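The rack is still seated upright in its stand: handle at crop (202,300) in the wrist view, grip at (607,248) in the side view. I'll check the grip's height.

```bash
python3 - <<'E'
from h import *
np.set_printoptions(precision=4,suppress=True)
z=np.load("w3.npz");m=dict(camera_matrix=z["K"],camera_from_world=z["T"])
g=lambda p,h:atz("wrist",(207+p[0]/3-.4,100+p[1]/3-.4),h,m)
for h in(.145,.15,.156,.165):
  a,b=g((202,108),h),g((203,484),h);e=g((202,215),h),g((202,393),h);c=(e[0]+e[1])/2
  q=proj("side",c);s=proj("scene",c)
  print(h,"bail",np.linalg.norm(a-b),"grip",np.linalg.norm(e[0]-e[1]),c,"side",q,"scene",s)
print("measured side 332.7 222.6 scene 221 226",np.degrees(np.arctan2(*(a-b)[1::-1])))
E
```

```text
0.145 bail 0.1534966741279895 grip 0.07283591732267863 [ 0.4953 -0.2007  0.145 ] side [334.0667 226.6505] scene [220.6051 229.014 ]
0.15 bail 0.15130144404063542 grip 0.07179425568372051 [ 0.4955 -0.1997  0.15  ] side [333.845  224.9529] scene [220.752  228.0199]
0.156 bail 0.1486671679358105 grip 0.07054426171697083 [ 0.4958 -0.1984  0.156 ] side [333.5777 222.9067] scene [220.9293 226.8198]
0.165 bail 0.14471575377857318 grip 0.06866927076684626 [ 0.4963 -0.1965  0.165 ] side [333.1742 219.8186] scene [221.1975 225.0047]
measured side 332.7 222.6 scene 221 226 77.82488763827611
```

The height of 0.156 m checks out. A width of 11.6 mm means the pads held the bar's bevel, and the bar slipping down out of them means they held above its middle. I'll regrasp 7 mm lower and test with a small lift.

{"fn": "servo_tool", "kwargs": {
  "targets": [
    [0,0,3,0],
    [0,0,7,0],
    [0,0,10,0],
    [0,0,13,0],
    [0,0,14.5,0],
    [0,0,15.6,0],
    [0,0,15.7,0],
    [0,0,15.7,0]
  ]
}}

```text
time: 8.1
tool_pos: [0.4968, -0.1976, 0.1451]
ee_rot: [3.14, 0.001, 1.358]
wrist_force: [-0.5, 0.6, 0.8]
width: 0.0943
finger_force: 0.0
```

{"fn": "servo_tool", "kwargs": {
  "targets": [
    [0,0,0,0],
    [0,0,0,0],
    [0,0,0,0],
    [0,0,0,0],
    [0,0,0,0],
    [0,0,0,0],
    [0,0,0,0],
    [0,0,0,0]
  ],
  "claw": 255
}}

```text
time: 9.1
tool_pos: [0.4961, -0.1973, 0.144]
ee_rot: [-3.142, -0.0, 1.358]
wrist_force: [-1.1, 0.3, 0.6]
width: 0.0172
finger_force: 1.4
```

{"fn": "servo_tool", "kwargs": {
  "targets": [
    [0,0,0,0],
    [0,0,0,0],
    [0,0,0,0],
    [0,0,0,0],
    [0,0,0,0],
    [0,0,0,0]
  ]
}}

```text
time: 9.85
tool_pos: [0.4959, -0.1973, 0.1441]
ee_rot: [-3.141, 0.0, 1.358]
wrist_force: [-3.7, 0.4, 2.6]
width: 0.0136
finger_force: 30.0
```

{"fn": "servo_tool", "kwargs": {
  "targets": [
    [0,0,-0.3,0],
    [0,0,-0.6,0],
    [0,0,-1,0],
    [0,0,-1.4,0],
    [0,0,-1.8,0],
    [0,0,-2,0]
  ]
}}

```text
time: 10.6
tool_pos: [0.4964, -0.1974, 0.1645]
ee_rot: [3.141, 0.0, 1.358]
wrist_force: [0.2, 0.8, -5.9]
width: 0.0138
finger_force: 30.0
```

{"fn": "servo_tool", "kwargs": {
  "targets": [
    [0,0,-1,0],
    [0,0,-2.5,0],
    [0,0,-4,0],
    [0,0,-6,0],
    [0,0,-8,0],
    [0,0,-10,0],
    [0,0,-12,0],
    [0,0,-12,0]
  ]
}}

```text
time: 11.6
tool_pos: [0.4972, -0.1979, 0.2873]
ee_rot: [3.135, 0.002, 1.358]
wrist_force: [-1.1, -0.1, -5.2]
width: 0.0139
finger_force: 30.0
```

{"fn": "servo_tool", "kwargs": {
  "targets": [
    [0,0,0,0],
    [0,0,0,0]
  ]
}}

```text
time: 11.85
tool_pos: [0.4957, -0.1971, 0.2827]
ee_rot: [-3.139, -0.001, 1.358]
wrist_force: [0.7, 0.3, -5.5]
width: 0.0139
finger_force: 30.0
```

```bash
python3 - <<'E'
from h import *
o=get_obs();print(o["time"],o["tool_pos"],o["ee_rot"])
m=camera_model("wrist");im=snapshot("wrist");cv2.imwrite("pics/w4.png",im);s=snapshot("side");cv2.imwrite("pics/side4.png",s)
np.savez("w4.npz",K=m["camera_matrix"],T=m["camera_from_world"],p=o["tool_pos"],r=o["ee_rot"])
q=proj("side",o["tool_pos"]-[0,0,.04]);X,Y=int(q[0])-50,int(q[1])-75
x,y=175,80;print(x,y,X,Y)
cv2.imwrite("pics/w4c.png",np.hstack([cv2.resize(im[y:y+300,x:x+200],(400,600)),cv2.resize(s[Y:Y+150,X:X+100],(400,600),interpolation=cv2.INTER_CUBIC)]))
E
```

```text
11.85 [ 0.49568393 -0.19709437  0.28273102] [-3.13940577e+00 -6.26912733e-04  1.35782763e+00]
175 80 285 119
```

View pics/w4c.png

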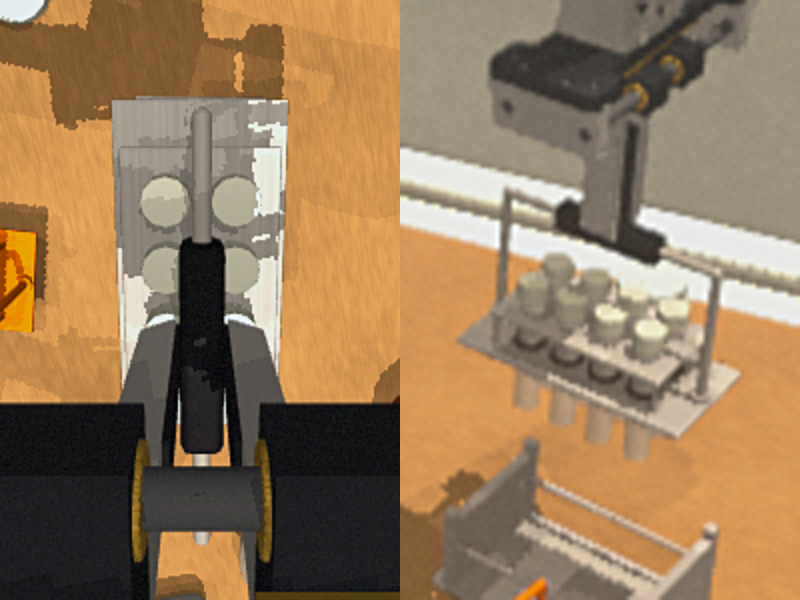

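The rack hangs from the grip and is clear of the stand. In the wrist view the rod's ends are at (201,108) and (203,543), the grip spans y 238–453, and the far caps are at (164,201) and (236,200). I'll work out the in-hand offset and the move.

```bash
python3 - <<'E'
from h import *
np.set_printoptions(precision=4,suppress=True)
z=np.load("w4.npz");m=dict(camera_matrix=z["K"],camera_from_world=z["T"]);p=z["p"]
yaw=z["r"][2];R=cv2.Rodrigues(np.array([0,0,yaw]))[0]@np.diag([1,-1,-1]);
# p measured just before; tool coordinates (x along tool x, y along closing)
g=lambda q,dz:(R.T@(atz("wrist",(175+q[0]/2-.25,80+q[1]/2-.25),p[2]+dz,m)-p))*1e3
print("rod",g((201,108),.012),g((203,543),.012))
print("grip",g((201.5,238),.021),g((201.5,453),.021))
print("caps",g((164,201),-.032),g((236,200),-.032),g((163,270),-.032),g((240,270),-.032))
print("plate far",g((112,100),-.078),g((288,100),-.078))
E
```

```text
rod [ 74.1709   1.4998 -12.    ] [-76.3555   2.0413 -12.    ]
grip [ 36.9751   1.62   -21.    ] [-34.5059   1.552  -21.    ]
caps [ 40.3352 -12.6915  32.    ] [40.6946 14.6927 32.    ] [ 13.1843 -13.5399  32.    ] [13.1629 16.6356 32.    ]
plate far [ 78.2653 -37.7387  78.    ] [78.1907 39.5484 78.    ]
```

{"fn": "servo_tool", "kwargs": {
  "targets": [
    [2,-0.2,0,-1],
    [6,-0.5,0,-2],
    [11,-0.9,0,-4],
    [16.5,-1.4,0,-6],
    [22,-1.9,0,-8],
    [27.5,-2.3,0,-10],
    [33,-2.8,0,-12],
    [37,-3.2,0,-12.7]
  ]
}}

```text
time: 12.95
tool_pos: [0.542, 0.1752, 0.2838]
ee_rot: [-3.141, -0.002, 1.584]
wrist_force: [-0.0, -0.4, -4.8]
width: 0.0135
finger_force: 30.0
```

{"fn": "servo_tool", "kwargs": {
  "targets": [
    [2.5,0,0,0],
    [4,0,0,0],
    [4.7,0,0,0],
    [4.7,0,0,0],
    [4.7,0,0,0],
    [4.7,0,0,0],
    [4.7,0,0,0],
    [4.7,0,0,0]
  ]
}}

```text
time: 13.95
tool_pos: [0.5427, 0.2178, 0.2841]
ee_rot: [3.141, -0.0, 1.579]
wrist_force: [0.4, 0.6, -6.1]
width: 0.0134
finger_force: 30.0
```

{"fn": "servo_tool", "kwargs": {
  "targets": [
    [0.3,0.7,0,0],
    [0.3,0.7,1,0],
    [0.3,0.7,2,0],
    [0.3,0.7,3,0],
    [0.3,0.7,3.9,0],
    [0.3,0.7,3.9,0],
    [0.3,0.7,3.9,0],
    [0.3,0.7,3.9,0]
  ]
}}

```text
time: 14.95
tool_pos: [0.5499, 0.2212, 0.2458]
ee_rot: [3.14, -0.0, 1.58]
wrist_force: [-0.5, -0.1, -4.8]
width: 0.0134
finger_force: 30.0
```

```bash
python3 - <<'E'
from h import *
o=get_obs();print(o["time"],o["tool_pos"],o["ee_rot"],o["wrist_force"])
im=snapshot("side");s=snapshot("scene")
cv2.imwrite("pics/a5.png",np.hstack([cv2.resize(im[130:250,130:250],(400,400),interpolation=cv2.INTER_CUBIC),cv2.resize(s[120:240,280:400],(400,400),interpolation=cv2.INTER_CUBIC)]))
E
```

```text
14.95 [0.54988804 0.22123399 0.24576272] [ 3.14019626e+00 -3.62722297e-04  1.57952956e+00] [-0.51698735 -0.10442058 -4.83396733]
```

View pics/a5.png

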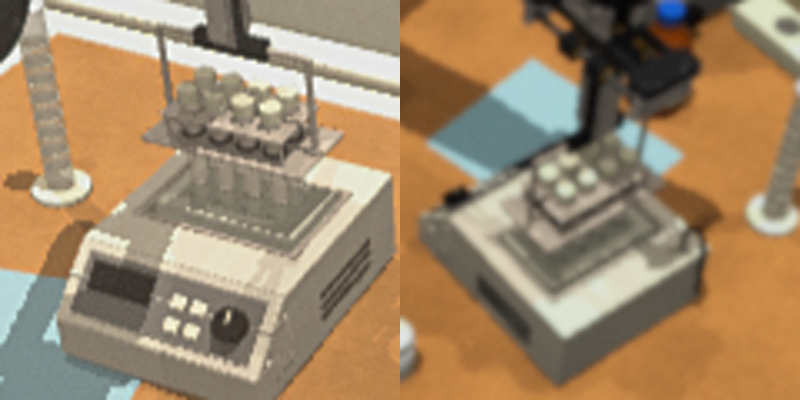

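The rack is upright over the block, with its tubes just above the wells. I'll lower it gently and watch the force.

{"fn": "servo_tool", "kwargs": {
  "targets": [
    [0,0,0.3,0],
    [0,0,0.6,0],
    [0,0,0.9,0],
    [0,0,1.1,0],
    [0,0,1.3,0],
    [0,0,1.4,0],
    [0,0,1.5,0],
    [0,0,1.5,0]
  ]
}}

```text
time: 16.05
tool_pos: [0.5496, 0.2212, 0.23]
ee_rot: [3.141, -0.0, 1.58]
wrist_force: [0.4, -0.4, -5.5]
width: 0.0134
finger_force: 30.0
```

{"fn": "servo_tool", "kwargs": {
  "targets": [
    [0,0,0.1,0],
    [0,0,0.2,0],
    [0,0,0.3,0],
    [0,0,0.4,0],
    [0,0,0.5,0],
    [0,0,0.5,0]
  ]
}}

```text
time: 16.8
tool_pos: [0.5496, 0.2211, 0.2248]
ee_rot: [-3.141, 0.0, 1.58]
wrist_force: [1.0, -0.0, -5.6]
width: 0.0138
finger_force: 30.0
```

The tips should be about 7 mm into the wells with no contact force. Continuing down.

{"fn": "servo_tool", "kwargs": {
  "targets": [
    [0,0,0.15,0],
    [0,0,0.3,0],
    [0,0,0.45,0],
    [0,0,0.6,0],
    [0,0,0.75,0],
    [0,0,0.9,0],
    [0,0,1,0],
    [0,0,1,0]
  ]
}}

```text
time: 17.8
tool_pos: [0.5496, 0.2211, 0.2149]
ee_rot: [-3.141, 0.0, 1.579]
wrist_force: [0.4, 0.2, -5.8]
width: 0.0136
finger_force: 30.0
```

{"fn": "servo_tool", "kwargs": {
  "targets": [
    [0,0,0.15,0],
    [0,0,0.3,0],
    [0,0,0.45,0],
    [0,0,0.6,0],
    [0,0,0.75,0],
    [0,0,0.9,0],
    [0,0,1,0],
    [0,0,1,0]
  ]
}}

```text
time: 18.8
tool_pos: [0.5496, 0.2212, 0.2049]
ee_rot: [-3.142, 0.0, 1.58]
wrist_force: [0.5, 1.1, -5.3]
width: 0.0136
finger_force: 30.0
```

{"fn": "servo_tool", "kwargs": {
  "targets": [
    [0,0,0.2,0],
    [0,0,0.4,0],
    [0,0,0.6,0],
    [0,0,0.8,0],
    [0,0,1,0],
    [0,0,1.2,0],
    [0,0,1.4,0],
    [0,0,1.4,0]
  ]
}}

```text
time: 19.8
tool_pos: [0.5495, 0.2211, 0.1907]
ee_rot: [-3.141, 0.0, 1.58]
wrist_force: [1.0, 0.5, -5.3]
width: 0.0133
finger_force: 30.0
```

{"fn": "servo_tool", "kwargs": {
  "targets": [
    [0,0,0.1,0],
    [0,0,0.2,0],
    [0,0,0.3,0],
    [0,0,0.35,0],
    [0,0,0.35,0]
  ]
}}

```text
time: 20.42
tool_pos: [0.5496, 0.2212, 0.1874]
ee_rot: [3.142, 0.0, 1.58]
wrist_force: [0.8, 0.3, -5.4]
width: 0.0135
finger_force: 30.0
```

{"fn": "servo_tool", "kwargs": {
  "targets": [
    [0,0,0.05,0],
    [0,0,0.1,0],
    [0,0,0.15,0],
    [0,0,0.15,0]
  ]
}}

```text
time: 20.92
tool_pos: [0.5496, 0.2211, 0.1861]
ee_rot: [3.141, 0.0, 1.579]
wrist_force: [-0.6, 1.1, -4.7]
width: 0.0135
finger_force: 30.0
```

{"fn": "servo_tool", "kwargs": {
  "targets": [
    [0,0,0.05,0],
    [0,0,0.1,0],
    [0,0,0.1,0],
    [0,0,0.1,0]
  ]
}}

```text
time: 21.42
tool_pos: [0.5498, 0.2211, 0.1857]
ee_rot: [3.141, -0.0, 1.579]
wrist_force: [-0.0, -0.8, -1.9]
width: 0.0135
finger_force: 30.0
```

{"fn": "servo_tool", "kwargs": {
  "targets": [
    [0,0,0.05,0],
    [0,0,0.1,0],
    [0,0,0.1,0],
    [0,0,0.1,0]
  ]
}}

```text
time: 21.92
tool_pos: [0.5498, 0.2211, 0.1856]
ee_rot: [3.14, -0.0, 1.579]
wrist_force: [-2.6, -1.4, 4.9]
width: 0.0136
finger_force: 30.0
```

Firm contact at TCP 0.1856 m matches the expected seat of 0.186 m. Unload, then release.

{"fn": "servo_tool", "kwargs": {
  "targets": [
    [0,0,-0.1,0],
    [0,0,-0.1,0],
    [0,0,-0.1,0]
  ]
}}

```text
time: 22.3
tool_pos: [0.5498, 0.2211, 0.1856]
ee_rot: [3.141, -0.0, 1.579]
wrist_force: [-3.1, -2.2, 5.4]
width: 0.0136
finger_force: 30.0
```

{"fn": "servo_tool", "kwargs": {
  "targets": [
    [0,0,0,0],
    [0,0,0,0],
    [0,0,0,0],
    [0,0,0,0],
    [0,0,0,0],
    [0,0,0,0],
    [0,0,0,0],
    [0,0,0,0]
  ],
  "claw": 0
}}

```text
time: 23.3
tool_pos: [0.5496, 0.2211, 0.1851]
ee_rot: [3.141, -0.0, 1.58]
wrist_force: [-0.5, 0.1, -0.1]
width: 0.0901
finger_force: 0.0
```

{"fn": "servo_tool", "kwargs": {
  "targets": [
    [0,0,-1,0],
    [0,0,-3,0],
    [0,0,-6,0],
    [0,0,-9,0],
    [0,0,-12,0],
    [-3,0,-12,0],
    [-5,0,-12,0],
    [-5,0,-12,0]
  ]
}}

```text
time: 24.3
tool_pos: [0.5501, 0.17, 0.3051]
ee_rot: [-3.142, -0.0, 1.577]
wrist_force: [0.5, 0.1, -0.4]
width: 0.094
finger_force: 0.0
```

```bash
python3 - <<'E'
from h import *
o=get_obs();print(o["time"],o["tool_pos"],o["wrist_force"],o["width"])
im=snapshot("side");s=snapshot("wrist")
cv2.imwrite("pics/a6.png",np.hstack([cv2.resize(im[130:250,130:250],(400,400),interpolation=cv2.INTER_CUBIC),cv2.resize(s[50:250,175:375],(400,400),interpolation=cv2.INTER_CUBIC)]))
E
```

```text
24.3 [0.55005999 0.16999376 0.30505182] [ 0.51521896  0.06814181 -0.42668999] 0.09401141898169599
```

View pics/a6.png

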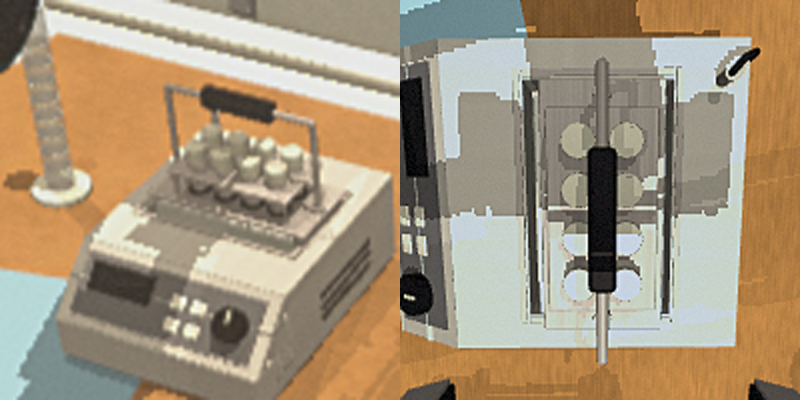

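The rack sits flush on the block, upright and square, with its handle free and the gripper clear.

```bash
python3 -c "
from bench import *
print(close_job())"
```

```text
the job is handed in; nothing more can be done
None
```

The steel rack is seated in the digester block, all eight tubes down and the plate flush; after a first grasp that slipped off and left the rack in its stand, I released it and handed in at about 24 s of the 72 s.

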